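# Unstack the cups for coffee service

## Robot

A 6-joint arm with a two-finger parallel gripper is mounted at the origin on the work surface. World frame = base frame: x ahead of the robot, y to its left, z up, the work surface at z = 0. Lengths are in m, angles in degrees, forces in N, time in s.
With the tool pointing down it reaches from about 0.325 to 0.775 m from the base axis. Payload 5.5 kg.
Tool frame: the origin (TCP) lies at the centre of the arm's flange, where the gripper is bolted on; the fingertips stand 182 mm ahead of it and the grasp point (between the pads) lies 163 mm ahead of it; z points along the fingers, y is the direction in which the jaws open and shut (so a half turn about z gives the same grasp; the last joint's range is limited). The gripper opens to 88 mm and grips with 3 to 60 N. Pads are 20 mm wide; open, the fingers measure 115 mm over their backs; the gripper's body (75 mm by 178 mm) begins 61 mm behind the grasp point.
Start: joints at [-71.259, 5.22, 70.514, -0, 104.267, -3.249], TCP at [0.225, -0.556, 0.405] pointing down, gripper open.
Joint ranges: [-164.24, 164.24], [-49.07, 125.15], [9.68, 141.18], [-86.29, 266.29], [3.28, 154.24], [-151.56, 151.56]. Speed limits (degrees/s): [147.25, 147.25, 172.46, 180, 180, 180].

## Interface

Orientations are given as [roll, pitch, yaw] about the fixed x, y, z axes, in that order (R = Rz(yaw) Ry(pitch) Rx(roll)).
In Python, from station import r gives the robot as it stands. The module is installed in compiled form; this text tells all that it offers. Calls block until the motion is done:
- r.reach(position, orientation): joint-space move of the TCP to a pose.
- r.servo_line(position, rotation=None, speed=0.15): straight line of the TCP; rotation=None keeps the orientation; speed is the mean speed in m/s.
- r.move_joints(angles): joint-space move.
- r.let_go() and r.grab(squeeze=None): open the fingers fully, or close them until they stop; squeeze is the grip in N (None keeps the last).
- r.wait(seconds).
- r.inverse_kinematics(position, orientation): joint angles nearest the present ones, or None.
- r.sense(): the state.
- r.snapshot(name): name is "scene" or "top" or "wrist"; returns a dict with "frame" (420x560x3 uint8, red, green, blue), "fx", "fy", "cx", "cy" (pixels), "R" (3x3) and "t" (3): a world point X has camera coordinates R X + t. Camera axes: x right, y down, z forward; pixel columns grow to the right and rows downward; lengths in m; the calibration is good to about 2 mm. A picture is of the moment at which its call begins. There is no depth.
A pose or a line that the arm cannot do raises r.IKError and nothing moves.
- r.hand_in(): hands the job in, once; it reports no verdict.
The state is a dict: "clock": time; "joints": joint angles; "joint_vel": joint speeds; "joint_torque": joint torques, N m; "tcp_pos": TCP position; "orientation": TCP orientation; "contact_force": force on the tool from outside, world axes, zero at the start; "torque": the same for the moment, N m; "opening": finger opening in m.
Only numpy, scipy, OpenCV 4.12 (cv2) and the standard library are available. Lean on these libraries where they do the work, as an engineer would, in place of code of your own. Each camera call takes 0.05 s, during which the arm holds its last target. There are 200 camera calls.

## Task

Take the stack on the cork turntable apart from the top down, one piece at a time, and set each piece gently in the middle of its own place: the bamboo tong lengthwise on the long white rest, the smallest cup on the chrome drip stand, the middle cup on the round cork coaster, and the largest cup on the square bamboo board. Keep the cups mouth down as they are, never tipping them over, and leave the glass jar and the milk pitcher alone.

Things in the scene. Friction and masses are not known exactly. Their poses are not given: they have to be found in the camera images.
- tong: Short bamboo tong lying across the top of the stack, on the foot of the smallest cup: rigid, 130 mm long (x), 18 mm wide (y), 14 mm tall (z); two 5 mm strips, joined by a block near one end. Origin: middle of its length and width, on its underside; it balances within 5 mm of there. About 20 g. Take it across its width, with the fingertips some 5 mm above its underside.
- cup_small: The smallest of three terracotta-brown handleless ceramic cups, mouth down. 38 mm tall; lower half a straight cylinder 40 mm across, tapering above to a foot 34 mm across. Origin: centre of its underside (the mouth, dark brown rim line), z up. Stands on the foot of the middle cup at first. About 70 g.
- cup_medium: The middle one of three terracotta-brown handleless ceramic cups, mouth down. 44 mm tall; lower half a straight cylinder 53 mm across, tapering above to a foot 45 mm across. Origin: centre of its underside (the mouth, dark brown rim line), z up. Stands on the foot of the largest cup at first. About 110 g.
- cup_large: The largest of three terracotta-brown handleless ceramic cups, mouth down. 50 mm tall; lower half a straight cylinder 66 mm across, tapering above to a foot 58 mm across. Origin: centre of its underside (the mouth, dark brown rim line), z up. Bottom of the stack; stands up to 25 mm off the centre of a cork turntable (180 mm across, 18 mm high, turns stiffly). About 160 g.
- tong_rest: White ceramic tong rest, a flat slab 160 mm long (x), 50 mm wide (y), 8 mm high, fixed. Origin: centre of its underside; its flat top is 8 mm above. Place of the tong. On the crate's flat top, 130 mm above the table.
- drip_stand: Low chrome drip stand: a round perforated chrome plate 80 mm in diameter on four short legs, flat top 30 mm above its underside, fixed. Origin: centre of its underside. Place of the smallest cup. On the crate's flat top, 130 mm above the table.
- coaster: Round cork coaster 88 mm in diameter, 7 mm thick, fixed (much smaller than the cork turntable). Origin: centre of its underside; flat top 7 mm above. Place of the middle cup. On the crate's flat top, 130 mm above the table.
- board: Square pale bamboo board 100 x 100 mm, 10 mm thick, fixed. Origin: centre of its underside; flat top 10 mm above. Place of the largest cup. On the crate's flat top, 130 mm above the table.
- jar: Bystander: empty glass jar, 62 mm in diameter, 88 mm tall with its steel screw lid on. Loose. Origin: centre of its underside. Leave alone.
- pitcher: Bystander: small open steel milk pitcher, about 62 mm in diameter, 75 mm tall, with a wire handle reaching 51 mm from its axis along its x. Loose. Origin: centre of its underside. Leave alone.
Mind the look-alikes: they are no part of the job. Of the things shaped like the tong, the wooden one is meant.

How it is judged:
By the outcome, as a careful person would: the job done as asked, in the order asked, and still so for the second after the job is handed in, with the robot touching nothing.
It also fails if it takes over 128 s, if anything falls off the work surface, if the arm or the gripper's body presses on something with over 40 N, if the wrist force passes 120 N, or if a joint passes its speed limit or range.

## Working session

There is one attempt and no reset: what is moved stays moved. The work goes in short steps, each a Python script; the robot and the scene stay as the last script left them, time stands still between calls to the robot, and variables do not carry over. Pictures are saved under pics/ and viewed, about 12 in all and at most 16, crops included, and the job is handed in when it is done.

```bash
mkdir -p pics && python3 - <<'E'
from station import r
import cv2,json,numpy as np
for n in("scene","top","wrist"):
    s=r.snapshot(n); cv2.imwrite(f"pics/{n}0.png",s["frame"][:,:,::-1])
    print(n,s["fx"],s["fy"],s["cx"],s["cy"],np.round(s["R"],4).tolist(),np.round(s["t"],4).tolist())
print(r.sense())
E
```

```text
scene 502.7455474170585 502.7455474170585 287.7768038469425 208.77053053421017 [[0.861, 0.5086, 0.0016], [0.2872, -0.4836, -0.8269], [-0.4198, 0.7124, -0.5624]] [-0.4558, 0.0685, 1.59]
top 383.76339242910296 383.76339242910296 283.10627937495343 205.06906424889357 [[0.0156, -0.9999, -0.0039], [-0.9886, -0.0149, -0.1499], [0.1498, 0.0062, -0.9887]] [0.0929, 0.4963, 1.0896]
wrist 355.72640789746293 355.72640789746293 283.4827977331008 209.77371199789397 [[0.3751, -0.927, -0.0022], [-0.8982, -0.3641, 0.2465], [-0.2293, -0.0905, -0.9691]] [-0.5998, -0.0297, 0.3883]
{'clock': 0.15, 'joints': array([-7.12572453e+01,  5.25347142e+00,  7.05677262e+01, -5.48844327e-04,
        1.04266313e+02, -3.24811780e+00]), 'joint_vel': array([-0.06981883, -0.10047135, -0.19367207, -0.02219492, -0.03729192,
        0.03572807]), 'joint_torque': array([ 8.53973233e-04, -4.47045171e+01, -4.06906915e+01,  6.97944942e-02,
        2.74837576e-02, -9.72022872e-05]), 'tcp_pos': array([ 0.22469233, -0.55638858,  0.40374685]), 'orientation': array([-1.79912600e+02, -4.42709061e-03,  2.19907343e+01]), 'contact_force': array([-0.52848273, -0.40300977, -0.42675182]), 'torque': array([ 0.00159197, -0.00171007,  0.00029821]), 'opening': 0.0878199813476354}
```

View pics/scene0.png

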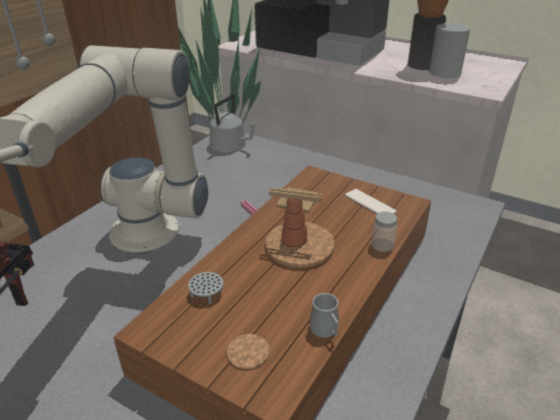

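View pics/top0.png

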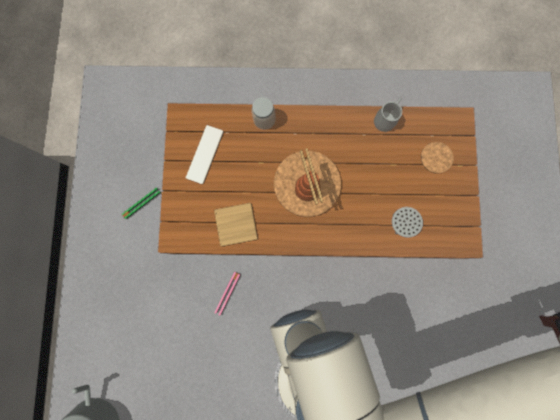

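The scene view shows the stack on the turntable (about 295,230), with the drip stand (205,287), coaster (248,350), rest (370,203), and the board behind the stack (297,200). In the top view I read: tong (305,152)-(321,202), rest (204,154), board (236,224), drip stand (407,222), coaster (437,157), jar (263,113), pitcher (389,116). The green and pink tongs are look-alikes.

```bash
cat > h.py <<'E'
from station import r
import cv2,numpy as np
def snap(n,name=None):
    s=r.snapshot(n)
    if name: cv2.imwrite(f"pics/{name}.png",s["frame"][:,:,::-1]); np.savez(f"pics/{name}.npz",**s)
    return s
def load(name): return dict(np.load(f"pics/{name}.npz"))
def ray(s,p):
    d=s["R"].T@np.array([(p[0]-s["cx"])/s["fx"],(p[1]-s["cy"])/s["fy"],1]); return -s["R"].T@s["t"],d
def onz(s,p,z):
    c,d=ray(s,p); return c+d*(z-c[2])/d[2]
def tri(*sp):
    A=np.zeros((3,3));b=np.zeros(3)
    for s,p in sp:
        c,d=ray(s,p); d=d/np.linalg.norm(d); P=np.eye(3)-np.outer(d,d); A+=P;b+=P@c
    X=np.linalg.solve(A,b)
    res=[np.linalg.norm(proj(s,X)-p) for s,p in sp]
    return X,np.round(res,1)
def proj(s,X):
    c=s["R"]@np.asarray(X)+s["t"]; return np.array([s["fx"]*c[0]/c[2]+s["cx"],s["fy"]*c[1]/c[2]+s["cy"]])
E
python3 - <<'E'
from h import *
w=snap("wrist"); s=snap("top","top1"); snap("scene","scene1")
st=r.sense(); C=-w["R"].T@w["t"]; print("wristcam",C,"minus tcp",C-st["tcp_pos"],"view dir",w["R"][2])
for n,p,z in [("rest",(204,154),.138),("board",(236,224),.14),("drip",(407,222),.16),("coaster",(437.5,157),.137),("tt",(307.5,183),.148),("tongA",(305,152),.294),("tongB",(321,202),.294),("jar",(263,105),.218),("pitch",(391,110),.205)]:
    print(n,np.round(onz(s,p,z),3))
for x,y in [(.5,0),(.5,-.1),(.45,0),(.4,0)]:
  for z in (.5,.55,.6): 
    print(x,y,z,r.inverse_kinematics([x,y,z],[180,0,0]) is not None)
E
```

```text
wristcam [ 0.28738534 -0.53168862  0.38247086] minus tcp [ 0.06269433  0.02469099 -0.02177575] view dir [-0.22922897 -0.09070352 -0.96913722]
rest [0.617 0.318 0.138]
board [0.427 0.224 0.14 ]
drip [ 0.437 -0.222  0.16 ]
coaster [ 0.618 -0.318  0.137]
tt [0.539 0.036 0.148]
tongA [0.581 0.05  0.294]
tongB [0.464 0.013 0.294]
jar [0.726 0.155 0.218]
pitch [ 0.723 -0.176  0.205]
0.5 0 0.5 True
0.5 0 0.55 True
0.5 0 0.6 True
0.5 -0.1 0.5 True
0.5 -0.1 0.55 True
0.5 -0.1 0.6 True
0.45 0 0.5 True
0.45 0 0.55 True
0.45 0 0.6 True
0.4 0 0.5 True
0.4 0 0.55 True
0.4 0 0.6 True
```

```bash
python3 - <<'E'
from h import *
for i,y in enumerate((-.17,.14)):
    r.reach([.52,y,.58],[180,0,0]); r.wait(.3); s=snap("wrist",f"w{i}")
print(r.sense()["clock"])
for n in("w0","w1","top1"):
    f=cv2.imread(f"pics/{n}.png")
    if n=="top1": f=f[80:270,150:490]
    cv2.imwrite(f"pics/{n}v.png",cv2.resize(f,(784,int(784*f.shape[0]/f.shape[1])),interpolation=cv2.INTER_CUBIC))
E
```

```text
4.0583
```

View pics/w0v.png

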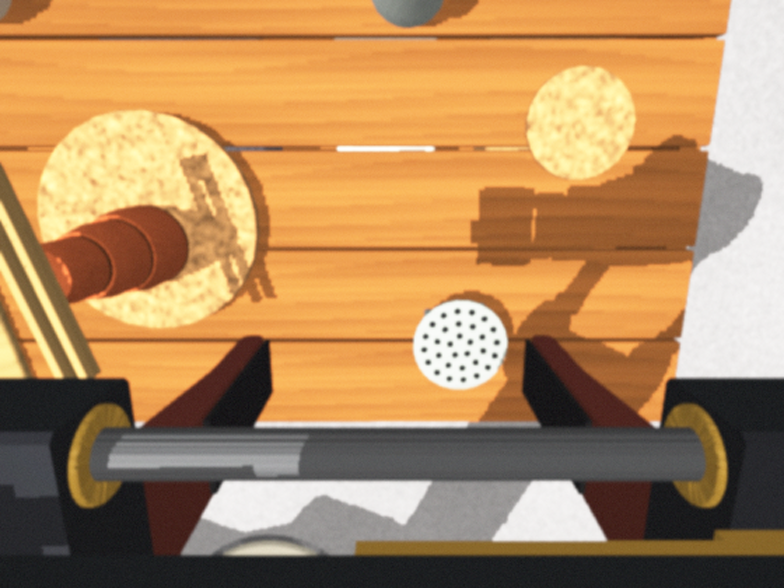

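View pics/w1v.png

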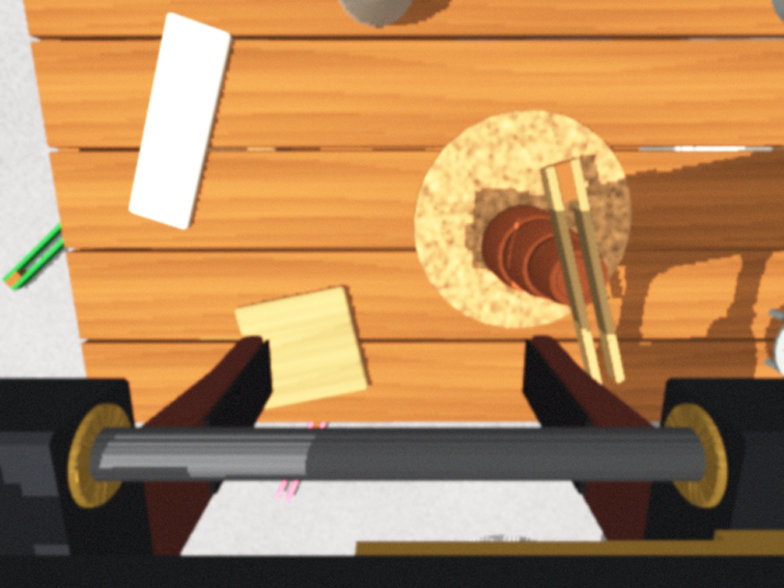

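View pics/top1v.png

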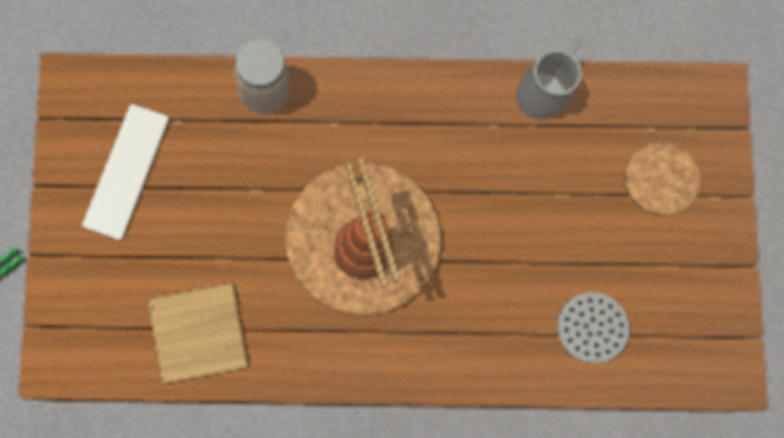

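The wrist and top pictures show the same layout. The tong leans over the cup in w1v, with ends at (561,162) and (607,381). The rest is at (180,121), the board is partly behind a finger (302,348), and in w0v the coaster is at (581,123) and the drip stand at (461,344).

```bash
python3 - <<'E'
from h import *
T,A,B=load("top1"),load("w0"),load("w1")
a=lambda p:np.array(p)/1.4
t=lambda p:np.array(p)/(784/340)+[150,80]
def m(n,W,w,tp): X,e=tri((W,a(w)),(T,t(tp))); print(n,np.round(X,4),e); return X
m("coaster",A,(581,123),(663,178)); m("drip",A,(461,344),(594,327))
m("tt R",A,(147,219),(363,238));m("tt",B,(523,219),(363,238))
R=[m("rest",B,w,q) for w,q in zip([(170,12),(231,35),(188,229),(129,211)],[(131,104),(168,119),(121,239),(83,226)])]
print(np.mean(R,0), np.degrees(np.arctan2(*(R[0]+R[1]-R[2]-R[3])[1::-1])))
R=[m("board",B,w,q) for w,q in zip([(235,311),(345,286),(369,386)],[(149,299),(234,285),(246,368)])]
print("bc",(R[0]+R[2])/2)
R=[m("tong",B,w,q) for w,q in zip([(541,168),(580,157),(590,383),(623,380)],[(348,165),(363,160),(383,287),(396,279)])]
print(np.mean(R,0), np.degrees(np.arctan2(*(R[0]+R[1]-R[2]-R[3])[1::-1])))
m("jar",B,(378,0),(261,60))
E
```

```text
coaster [ 0.6228 -0.3248  0.1202] [0.4 0.2]
drip [ 0.4384 -0.2266  0.1506] [0.3 0.1]
tt R [0.5426 0.0368 0.1393] [2.8 1.1]
tt [0.5433 0.0328 0.1292] [2.  0.8]
rest [0.706  0.3177 0.1225] [0.6 0.2]
rest [0.6922 0.2744 0.11  ] [0.8 0.3]
rest [0.5363 0.3197 0.1286] [0.6 0.3]
rest [0.5514 0.3657 0.132 ] [0.5 0.2]
[0.62148852 0.31937403 0.12323813] -16.724385725872665
board [0.4646 0.2825 0.1359] [0.4 0.2]
board [0.4844 0.1856 0.1244] [0.1 0.1]
board [0.3873 0.1672 0.1247] [1.4 0.7]
bc [0.42593356 0.22482749 0.13025913]
tong [0.5872 0.059  0.2748] [0.2 0. ]
tong [0.5915 0.0428 0.284 ] [2.8 0.8]
tong [0.4609 0.0227 0.2802] [0.7 0.3]
tong [0.4678 0.01   0.2925] [2.2 0.8]
[0.52685967 0.03363063 0.28287706] 15.47004539341711
jar [0.6109 0.1393 0.4812] [10.7  1.1]
```

```bash
python3 - <<'E'
from h import *
A,B,S,T=load("w0"),load("w1"),load("scene1"),load("top1")
a=lambda p:np.array(p)/1.4
t=lambda p:np.array(p)/(784/340)+[150,80]
print("tt wrist pair",tri((A,a((147,219))),(B,a((523,219)))))
for n,W,w,s,q in [("coaster",A,(581,123),(248,351),(663,178)),("drip",A,(461,344),(206,285),(594,327)),("rest",B,(180,121),(370,202.5),(125.5,172)),("board",B,(302,348),(297.5,200),(197.5,333))]:
    print(n,tri((W,a(w)),(S,np.array(s))),tri((W,a(w)),(S,np.array(s)),(T,t(q))))
for i,(x,y) in enumerate([(.47,-.06),(.47,.10)]):
    r.reach([x,y,.55],[180,0,15.5]); r.wait(.3); snap("wrist",f"c{i}")
v=np.hstack([cv2.imread(f"pics/c{i}.png")[:300] for i in (0,1)])
cv2.imwrite("pics/cv.png",cv2.resize(v,(800,214),interpolation=cv2.INTER_AREA))
s=cv2.imread("pics/scene1.png")
k=lambda x0,x1,y0,y1:cv2.resize(s[y0:y1,x0:x1],(400,300),interpolation=cv2.INTER_CUBIC)
c0,c1=[cv2.resize(cv2.imread(f"pics/c{i}.png")[0:300,0:400] if i==9 else cv2.imread(f"pics/c{i}.png")[:300],(400,214),interpolation=cv2.INTER_AREA) for i in (0,1)]
cv2.imwrite("pics/mix.png",np.vstack([np.hstack([k(160,280,280,370),k(260,420,170,290)]),np.hstack([c0,c1])]))
E
```

```text
tt wrist pair (array([0.54597403, 0.03502434, 0.14612539]), array([0.2, 0.2]))
coaster (array([ 0.62238557, -0.31893203,  0.13461756]), array([0.7, 0.4])) (array([ 0.62111626, -0.31917846,  0.13354123]), array([0.8, 1. , 0.8]))
drip (array([ 0.44205139, -0.22493451,  0.15653521]), array([1.2, 0.6])) (array([ 0.43992007, -0.22482985,  0.15448377]), array([0.8, 1.2, 0.9]))
rest (array([0.62385582, 0.3124122 , 0.13891909]), array([0.4, 0.2])) (array([0.6211428 , 0.31711474, 0.13330089]), array([3.3, 0.8, 1.5]))
board (array([0.42889445, 0.22543566, 0.13183785]), array([0.5, 0.2])) (array([0.42764364, 0.22618228, 0.13038716]), array([0.5, 0.5, 0.4]))
```

View pics/mix.png

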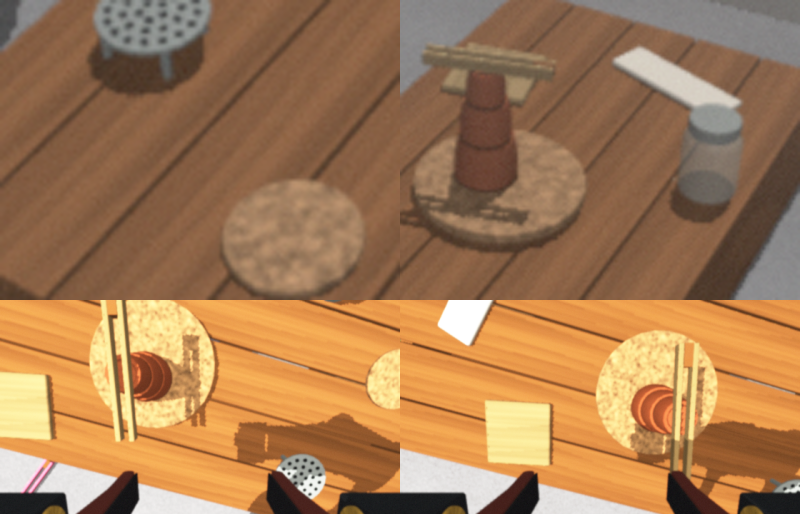

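The composite confirms the stack is upright with the tong lying level on top. Its lower row shows the tong from two wrist positions, with the near end at (125,440) in c0 and the far end at (686,343) in c1. Place heights agree with the text to within a few mm. I'll enlarge the tong for a finer measurement.

```bash
python3 - <<'E'
from h import *
a=cv2.imread("pics/c0.png")[0:210,110:260]; b=cv2.imread("pics/c1.png")[40:250,300:450]
cv2.imwrite("pics/cz.png",cv2.resize(np.hstack([a,b]),None,fx=2.666667,fy=2.666667,interpolation=cv2.INTER_CUBIC))
E
```

```text
(no output)
```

View pics/cz.png

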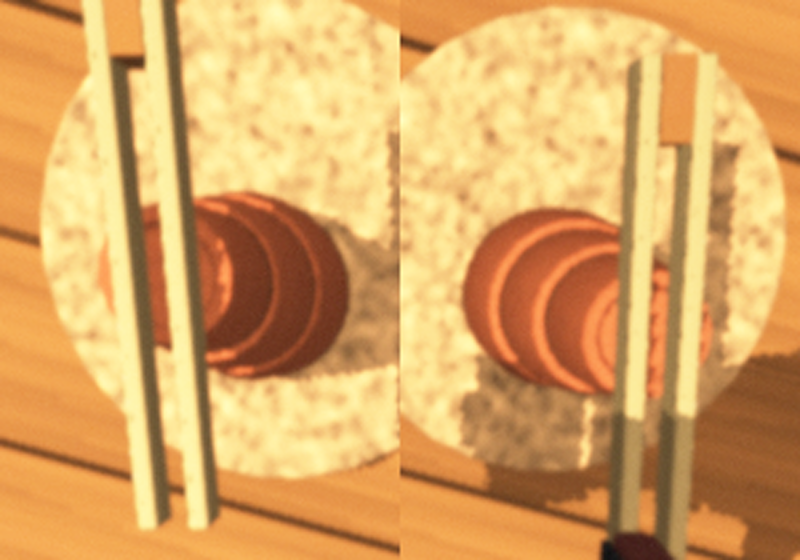

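```bash
python3 - <<'E'
from h import *
c0,c1=load("c0"),load("c1")
p0=lambda u,v:np.array([u/2.666667+110,v/2.666667])
p1=lambda u,v:np.array([(u-400)/2.666667+300,v/2.666667+40])
print("block",tri((c0,p0(130,60)),(c1,p1(674.5,143))))
n=onz(c0,p0(172.5,527.5),.294); f=onz(c1,p1(679,56),.294); d=f-n
print("near",n,"far",f,"len",np.linalg.norm(d),"mid",(n+f)/2,"yaw",np.degrees(np.arctan2(d[1],d[0])))
l,rr=onz(c0,p0(137,528),.294),onz(c0,p0(208,527),.294); print("width",np.linalg.norm(l-rr))
# line from two image lines (plane intersection) using the midlines
def plane(s,a,b): c,x=ray(s,a);_,y=ray(s,b); n=np.cross(x,y); return n/np.linalg.norm(n),c
m0,m1=(p0(124.5,0),p0(172.5,527.5)),(p1(679,56),p1(660.5,415))
n0,C0=plane(c0,*m0);n1,C1=plane(c1,*m1)
D=np.cross(n0,n1);D/=np.linalg.norm(D)
P=np.linalg.solve(np.array([n0,n1,[1,0,0]]),[n0@C0,n1@C1,.526]);print("line at x=.526",P,"dir",D,np.degrees(np.arctan2(-abs(D[1])*np.sign(-D[0]*D[1]),abs(D[0]))))
print(r.sense()["clock"])
E
```

```text
block (array([0.57043353, 0.04712609, 0.29061145]), array([0.8, 0.8]))
near [0.46615937 0.01543188 0.294     ] far [0.58867396 0.0537062  0.294     ] len 0.12835399420774046 mid [0.52741667 0.03456904 0.294     ] yaw 17.34913029779674
width 0.018000374551518428
line at x=.526 [0.526      0.0337473  0.29187247] dir [-0.95749939 -0.28785636  0.01826574] 16.732536816453425
6.2833
```

```bash
cat >> h.py <<'E'
def down(x,y,z,ztop_clear=.012,step=.0015,lim=2.0,zmin=None):
    """lower to z+clear, then creep until contact or zmin"""
    o=r.sense()["orientation"]
    r.servo_line([x,y,z+ztop_clear],speed=.12); r.wait(.2)
    f0=np.mean([r.sense()["contact_force"][2] for _ in range(3)]); zz=z+ztop_clear
    zmin=z-.006 if zmin is None else zmin
    while zz>zmin:
        zz-=step; r.servo_line([x,y,zz],speed=.03)
        f=r.sense()["contact_force"][2]
        if abs(f-f0)>lim: print("contact",f-f0); break
    print("stopped cmd z",zz,"tcp",r.sense()["tcp_pos"]); return zz
E
python3 - <<'E'
from h import *
A,B,T=load("w0"),load("w1"),load("top1"); c0,c1=load("c0"),load("c1")
a=lambda p:np.array(p)/1.4
t=lambda p:np.array(p)/(784/340)+[150,80]
def quad(n,s,ps,z):
    P=np.array([onz(s,p,z) for p in ps]); print(n,"c",P.mean(0),"sides",[round(float(np.linalg.norm(P[i]-P[i-1])),4) for i in range(4)],"yaw",np.degrees(np.arctan2(*(P[0]+P[1]-P[2]-P[3])[1::-1])))
quad("rest B",B,[a(p) for p in[(170,12),(231,35),(188,229),(129,211)]],.138)
quad("rest T",T,[t(p) for p in[(131,104),(168,119),(121,239),(83,226)]],.138)
m=lambda u,v:np.array([(u-400)/.714,(v-300)/.714])
quad("board c1",c1,[m(485,401),m(551,404),m(550,466),m(487,463)],.14)
quad("board T",T,[t(p) for p in[(149,299),(234,285),(246,368),(164,382)]],.14)
print("coaster",onz(A,a((581,123)),.137),onz(T,t((663,178)),.137)); print("drip",onz(A,a((461,344)),.16),onz(T,t((594,327)),.16))
r.reach([.527,.0345,.53],[180,0,17]); r.servo_line([.527,.0345,.467],speed=.1); r.wait(.2)
print(r.sense()["contact_force"],r.sense()["tcp_pos"]); r.grab(8); r.wait(.3); s=r.sense(); print(s["opening"],s["contact_force"])
r.servo_line([.527,.0345,.54],speed=.1); r.wait(.3); s=r.sense();print(s["opening"],s["contact_force"],s["clock"])
snap("wrist","g1")
E
```

```text
rest B c [0.61949309 0.31403965 0.138     ] sides [0.1586, 0.0479, 0.1569, 0.0501] yaw -18.47328021083987
rest T c [0.6164804  0.31622623 0.138     ] sides [0.1581, 0.0486, 0.155, 0.0477] yaw -18.398690453246697
board c1 c [0.42890445 0.22272871 0.14      ] sides [0.098, 0.0993, 0.0984, 0.1007] yaw 11.207641785942968
board T c [0.42537666 0.22384196 0.14      ] sides [0.0975, 0.0994, 0.097, 0.0946] yaw 11.12802072354987
coaster [ 0.62151279 -0.31852468  0.137     ] [ 0.61788463 -0.31842749  0.137     ]
drip [ 0.44191319 -0.2250299   0.16      ] [ 0.43719948 -0.22389472  0.16      ]
[-0.29218549  0.46342147  0.55301348] [0.52696766 0.03451758 0.46791116]
0.01767803624627022 [-0.15392563 -0.8774694  -0.20846775]
0.018053174074603207 [-0.76400557  0.56261889 -0.28065075] 10.275
```

View pics/g1.png

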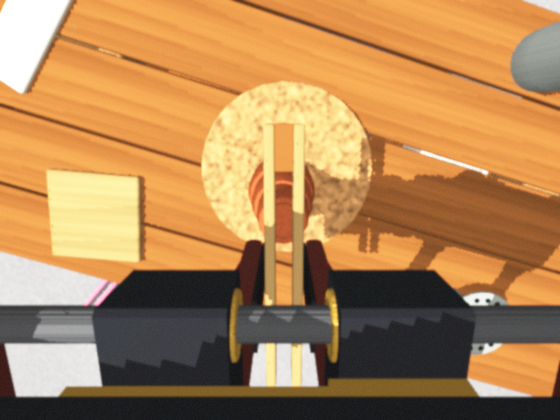

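The tong is held level and parallel to the jaws, with its far end at (284,125) and the stack still standing below it (283,200).

```bash
python3 - <<'E'
from h import *
g=load("g1"); e=onz(g,(284,125),.367); ax=np.array([np.cos(np.radians(17)),np.sin(np.radians(17))])
off=(e[:2]-[.527,.0345])@ax; print("far end ahead of tcp",off)
d=np.clip(off-.065,-.006,.006)
yaw=-18.4; u=np.array([np.cos(np.radians(yaw)),np.sin(np.radians(yaw))]); x,y=np.array([.6185,.315])-d*u
r.reach([x,y,.42],[180,0,yaw]); r.wait(.2)
down(x,y,.325,ztop_clear=.008,step=.001,lim=1.5)
r.let_go(); r.wait(.3); r.servo_line([x,y,.42],speed=.12)
for i,(px,py) in enumerate([(.45,.12),(.45,-.05)]):
    r.reach([px,py,.52],[180,0,0]); r.wait(.3); snap("wrist",f"d{i}")
print(r.sense()["clock"])
f=[cv2.imread(f"pics/d{i}.png")[:310] for i in(0,1)]
cv2.imwrite("pics/dv.png",cv2.resize(np.vstack([f[0],f[1]]),(540,598),interpolation=cv2.INTER_AREA))
E
```

```text
far end ahead of tcp 0.06505449590392834
contact 3.747119474348619
stopped cmd z 0.324 tcp [0.61832041 0.31497054 0.3250867 ]
19.95
```

View pics/dv.png

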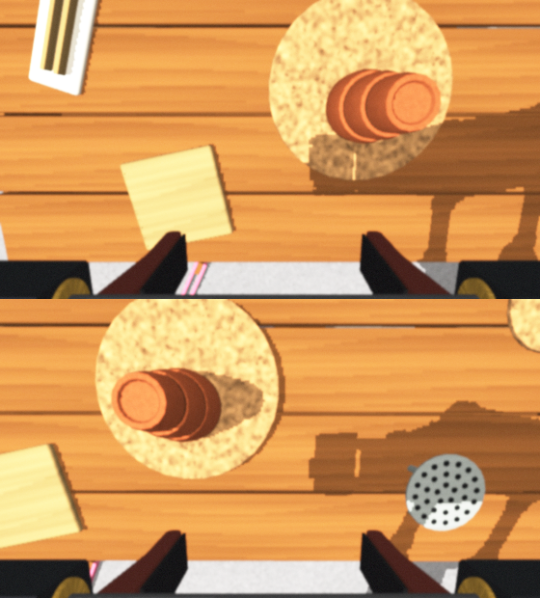

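The tong lies centred along the rest (d0, 65,45). The small cup's foot is at (411,104) in d0 and (142,400) in d1, and the stack is undisturbed.

```bash
cat >> h.py <<'E'
def take(X,zb,squeeze,yaw=0,tip=.004):
    """zb: height of the cup's underside"""
    z=zb+tip+.182
    r.reach([X[0],X[1],z+.065],[180,0,yaw]); r.servo_line([X[0],X[1],z],speed=.1); r.wait(.2)
    a=r.sense(); r.grab(squeeze); r.wait(.3); b=r.sense()
    print("opening",b["opening"],"force",np.round(b["contact_force"]-a["contact_force"],2))
    r.servo_line([X[0],X[1],z+.09],speed=.1); r.wait(.2); c=r.sense()
    print("lifted opening",c["opening"],"df",np.round(c["contact_force"]-a["contact_force"],2),c["clock"])
def put(P,zt,yaw=0,tip=.004,zsafe=.46):
    z=zt+tip+.182
    r.reach([P[0],P[1],max(zsafe,z+.06)],[180,0,yaw]); r.wait(.2)
    down(P[0],P[1],z,ztop_clear=.009,step=.001,lim=2.0)
    r.let_go(); r.wait(.3); r.servo_line([P[0],P[1],max(zsafe,z+.07)],speed=.15)
    print("clock",r.sense()["clock"])
E
python3 - <<'E'
from h import *
k=560/540
d0,d1=load("d0"),load("d1"); p0=np.array([411.5,104.5])*k; p1=np.array([141.5,101.5])*k
X,e=tri((d0,p0),(d1,p1)); print(X,e, onz(d0,p0,.28),onz(d1,p1,.28))
print("foot width",np.linalg.norm(onz(d0,np.array([386,104])*k,.28)-onz(d0,np.array([437,104])*k,.28)))
print("drip d1",onz(d1,np.array([445.5,493-299])*k,.16))
for i in(0,1):
  c=cv2.imread(f"pics/d{i}.png"); q=(p0,p1)[i].astype(int); c=c[max(q[1]-70,0):q[1]+70,max(q[0]-95,0):q[0]+95]; cv2.imwrite(f"pics/q{i}.png",cv2.resize(c,(400,295),interpolation=cv2.INTER_CUBIC)); print(q,c.shape)
E
```

```text
[0.52499426 0.03363987 0.27466714] [1.2 1.2] [0.52415713 0.03571997 0.28      ] [0.52549668 0.03166784 0.28      ]
foot width 0.031142683112160844
drip d1 [ 0.44066517 -0.22351395  0.16      ]
[426 108] (140, 190, 3)
[146 105] (140, 190, 3)
```

```bash
python3 - <<'E'
from h import *
take([.525,.0337],.242,12)
put([.4405,-.2243],.16)
for i,(px,py) in enumerate([(.45,-.05),(.45,.12)]):
    r.reach([px,py,.50],[180,0,0]); r.wait(.3); snap("wrist",f"e{i}")
print(r.sense()["clock"])
f=[cv2.imread(f"pics/e{i}.png")[:310] for i in(0,1)]
cv2.imwrite("pics/ev.png",cv2.resize(np.vstack([f[0],f[1]]),(540,598),interpolation=cv2.INTER_AREA))
E
```

```text
opening 0.039782893291770316 force [ 0.4   0.47 -0.19]
lifted opening 0.04010281935874315 df [0.97 0.82 0.07] 23.8333
contact 5.609313666563758
stopped cmd z 0.345 tcp [ 0.44039085 -0.22423935  0.34593131]
clock 30.9333
33.1
```

View pics/ev.png

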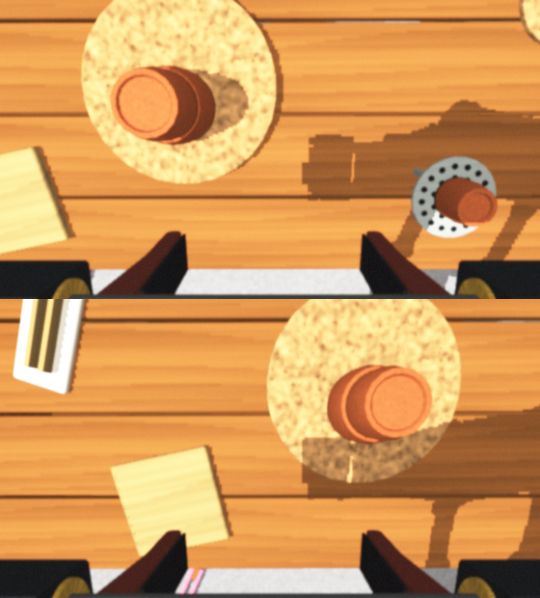

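The small cup stands upright near the middle of the drip stand (e0, 460,198). The middle cup's foot is at (147,104) in e0 and (398,105) in e1.

```bash
python3 - <<'E'
from h import *
k=560/540
e0,e1=load("e0"),load("e1"); p0=np.array([146.5,103.5])*k; p1=np.array([398.5,104.5])*k
X,e=tri((e0,p0),(e1,p1)); print(X,e)
assert abs(X[2]-.242)<.012 and np.hypot(*(X[:2]-[.525,.034]))<.012
take(X,.198,15)
put([.6205,-.3187],.137)
for i,(px,py) in enumerate([(.45,-.05),(.45,.12)]):
    r.reach([px,py,.48],[180,0,0]); r.wait(.3); snap("wrist",f"f{i}")
print(r.sense()["clock"]); snap("top","top2")
f=[cv2.imread(f"pics/f{i}.png")[:310] for i in(0,1)]
cv2.imwrite("pics/fv.png",cv2.resize(np.vstack([f[0],f[1]]),(540,598),interpolation=cv2.INTER_AREA))
E
```

```text
[0.52480102 0.03394319 0.23801731] [0.4 0.4]
opening 0.05289010104283235 force [ 0.97  1.15 -0.47]
lifted opening 0.05243521741691094 df [ 0.29  0.98 -1.93] 36.8583
contact 6.574757370987552
stopped cmd z 0.322 tcp [ 0.62041439 -0.3186443   0.32300941]
clock 44.425
47.0583
```

View pics/fv.png

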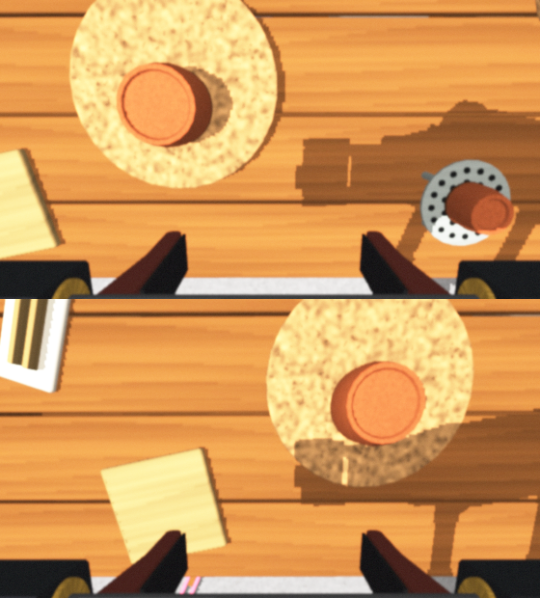

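The large cup is alone on the turntable, foot at (157.5,104.5) in f0 and (385.5,104) in f1. The board's corners in f1 are (101,470) and (229,543).

```bash
python3 - <<'E'
from h import *
k=560/540
e0,e1=load("f0"),load("f1"); p0=np.array([157.5,104.5])*k; p1=np.array([385.5,104])*k
X,e=tri((e0,p0),(e1,p1)); print(X,e)
b=(onz(e1,np.array([101,171])*k,.14)+onz(e1,np.array([229,244])*k,.14))/2; print("board",b)
assert abs(X[2]-.198)<.012 and np.hypot(*(X[:2]-[.525,.034]))<.015 and np.hypot(*(b[:2]-[.4275,.2235]))<.006
take(X,.148,20)
put((b[:2]+[.428,.2235])/2,.14)
r.reach([.42,-.17,.58],[180,0,0]); r.wait(.3); snap("wrist","z0")
r.reach([.42,.13,.58],[180,0,0]); r.wait(.3); snap("wrist","z1")
r.reach([.35,0,.58],[180,0,0]); r.wait(.3); snap("top","z2"); print(r.sense()["clock"])
f=[cv2.imread(f"pics/z{i}.png")[:310] for i in(0,1)]
cv2.imwrite("pics/zv.png",cv2.resize(np.vstack([f[0],f[1]]),(540,598),interpolation=cv2.INTER_AREA))
c=cv2.imread("pics/z2.png")[80:270,150:490]; cv2.imwrite("pics/z2v.png",cv2.resize(c,(784,438),interpolation=cv2.INTER_CUBIC))
E
```

```text
[0.52548447 0.03516213 0.19385453] [0.2 0.2]
board [0.4306358  0.22131842 0.14      ]
opening 0.06556643319287654 force [-0.1   0.57  1.04]
lifted opening 0.06554307231612305 df [-1.31 -0.24 -0.97] 50.7583
contact 6.912389424177778
stopped cmd z 0.325 tcp [0.42924841 0.22237749 0.32605302]
clock 57.6167
61.975
```

View pics/zv.png

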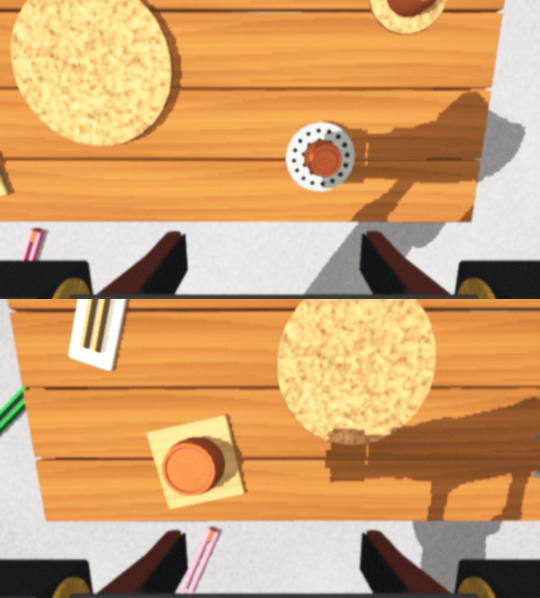

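View pics/z2v.png

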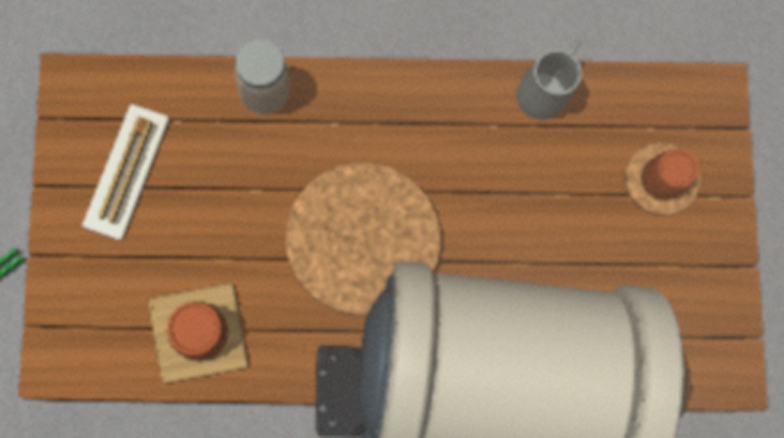

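The final views show all four pieces on their places: tong along the rest, cups upright, jar (262,75) and pitcher (555,80) where they were. A quick numeric centring check comes before handing in.

```bash
python3 - <<'E'
from h import *
k=560/540; T,z0,z1=load("z2"),load("z0"),load("z1"); t=lambda p:np.array(p)/(784/340)+[150,80]
w=lambda u,v:np.array([u,v])*k
d=lambda a,b:np.round((a-b)[:2]*1000,1)
print("large top", d(onz(T,t((195.5,329)),.19),onz(T,t((197.5,333)),.14)))
print("large wrist", d(onz(z1,w(192,467-299),.19),onz(z1,w(195.5,462.5-299),.14)))
print("medium top", d(onz(T,t((677.5,169)),.181),onz(T,t((663,178)),.137)))
print("small wrist", d(onz(z0,w(324,159.5),.198),onz(z0,w(320.5,157),.16)))
print("tong top", d(onz(T,t((126,171)),.152),onz(T,t((125.5,172)),.138)))
print(r.sense()["contact_force"])
r.hand_in()
E
```

```text
large top [-0.6 -4.1]
large wrist [ 2.  -7.3]
medium top [-1.9  1. ]
small wrist [1.9 1.4]
tong top [-2.8 -3.6]
[ 0.24611471 -0.4800163   0.24255076]
the job is handed in; nothing more can be done
```

The stack is apart and the job is handed in, at about 62 s on the clock. I took the tong, then the small, middle and large cups. Each went to its own place, lowered until contact and then released.

**Heights:** the measured heights matched the text to within a few mm. The exception was the first measurement from the overhead and wrist cameras, which read 10–27 mm low. Most later wrist and scene pairs came within about 5 mm, so I used the text's heights for the moves. The board still read 8 mm low.

**Final views:** the tong lies along the rest. The three cups stand upright, mouth down, on their own places. The jar and pitcher show no movement in the overhead view, and the gripper is clear of everything.

**Centring (from hand-read pixels, so only good to a few mm):**

| Piece | Measured distance from the middle of its place |
|---|---|
| Small cup | about 2.5 mm |
| Middle cup | about 2 mm |
| Tong | about 4.5 mm |
| Large cup | 4 mm (overhead) or 7.5 mm (wrist) |

The two readings for the large cup disagree, but both put it slightly to the robot's right of the board's middle. It is fully on the board either way. I handed in without correcting it.

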